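# Gauge a sleeve on the leaning pin and sort it

## Robot

A 7-joint arm with a two-finger parallel gripper is mounted at the origin on a cart in front of the work surface, level with it; the furniture and walls round the work are solid. World frame = base frame: x ahead of the robot, y to its left, z up, the work surface at z = 0. Lengths are in m, angles in rad, forces in N, time in s.
With the tool pointing down it reaches from about 0.425 to 0.975 m from the base axis. Payload 16.7 kg.
Tool frame: the origin (TCP) lies midway between the tips of the shut fingers; the grasp point (between the pads) lies 19 mm behind it; z points along the fingers, y is the line along which they close (so a half turn about z gives the same grasp; the last joint's range is limited). The gripper opens to 85 mm and grips with 20 to 120 N. Pads are 22 mm wide; open, the fingers measure 114 mm over their backs; the gripper's body (76 mm by 85 mm) begins 54 mm behind the grasp point. The pads swing forward as they close: fully open they stand 13 mm farther back than shut.
Start: joints at [1.109, 0.426, 0.074, 1.606, -0.034, 1.111, -0.067], TCP at [0.208, -0.642, 0.231] pointing down, gripper open.
Joint ranges: [-2.85, 2.85], [-0.5, 2.14], [-1.23, 1.37], [0.21, 2.46], [-1.02, 4.16], [0.16, 2.05], [-2.73, 2.73]. Speed limits (rad/s): [1.89, 1.89, 2.39, 2.39, 3.01, 3.01, 3.01].

## Interface

Orientations are given as a unit quaternion [w, x, y, z].
In Python, from plant import telemetry, snapshot, r, nets gives the robot as it stands. The module is installed in compiled form; this text tells all that it offers.
- The arm moves only by the tool apply_moves, never from a script. Its argument "steps" is a list of rows, each a list of 3 entries, a list of its own where there are three numbers: the shift along the tool's x, y, z in cm, then the turn, a rotation vector about the tool's x, y, z in rad, then the finger opening in cm, from 0 to 8.54. A call has 1 to 20 rows; each row shifts and turns the commanded pose from where the row before left it, along the tool's axes as they then stand; what a row does not reach is not made up. A row lasts 1/10 s, in which the tool goes at most 50 mm and 8.59 degrees, less where a joint would pass 70% of its speed; a pose out of reach is approached as far as the arm can. A call with a gripper value outside its range is refused whole. The fingers move at their own pace and stop on an object; the grip force is fixed at half the most. Time passes only in rows, so rows that do not move let the fingers close. It gives the time, the measured TCP pose, the force, the opening and the grip force at its end, in the units of the state.
- telemetry.sense(): the state, without advancing time (a new reading comes with each control period).
- snapshot(name): name is "side" or "top" or "wrist"; returns a dict with "img" (420x560x3 uint8, red, green, blue), "K" (3x3 intrinsics, pixels), "R" (3x3) and "t" (3): a world point X has camera coordinates R X + t. Camera axes: x right, y down, z forward; pixel columns grow to the right and rows downward; lengths in m; the calibration is good to about 2 mm. The wrist camera is an equidistant fisheye: a pixel r from the principal point sees the ray r / f radians off the axis. A picture is of the moment at which its call begins. There is no depth.
- r.close_job(): hands the job in; it is judged then, once.
Trained networks look in a picture, given as the dict that the camera call returned (one of the last four; its "shot" number tells which), for a name from the list of things; names that differ only in an ending like _2 or _b are one class to them, and where a whole thing is asked for, a point or a joint stands for the part that bears it (a point fixed in the world has none). Each returns a list of dicts, best first, with "conf" (0 to 1); they miss things now and then, are a little off and sometimes report something else, mostly with a low value. They report only what shows in the picture. A call takes as long as a camera call. They do not tell look-alikes from the thing itself.
- nets.search_frame(picture, target): "xy" ([column, row] in pixels, amid what is visible of it).
The state is a dict: "t": time; "joint_pos": joint angles; "dq": joint speeds; "effort": joint torques, N m; "position": TCP position; "orientation": TCP orientation; "ft_force": force on the tool from outside, world axes, zero at the start; "wrist_torque": the same for the moment, N m; "grip_width": finger opening in m; "gripper_force": force on a finger pad.
Only numpy, scipy, OpenCV 4.12 (cv2) and the standard library are available. Lean on these libraries where they do the work, as an engineer would, in place of code of your own. Each camera call takes 0.05 s, during which the arm holds its last target. There are 200 camera calls.

## Task

Gauge the spacer sleeve that stands nearer to you: slide it gently down the leaning gauge pin as far as it will go, without forcing it. If it goes fully home on the shoulder, take it off, stand it upright between the two converging guides and push it in until it bears on both; if it stops short of the shoulder, take it off and stand it upright in the open grey tray. Leave the other sleeve, which waits farther back, and everything else on the bench where they are.

Things in the scene. Friction and masses are not known exactly. Their poses are not given: they have to be found in the camera images.
- sleeve_1: Aluminium spacer sleeve, an upright tube: outside 34 mm, length 56 mm, bore 20 mm at both ends, about 70 g. Two look alike outside; one of them has a tight land inside, 24 to 32 mm from either end, that will not pass the pin. The one to gauge is the nearer (x under 0.55 m), which may be either; the other waits at x over 0.68 m. Origin: centre of its underside, z up its axis.
- sleeve_1_center (a point): Middle of sleeve_1 on its axis, 28 mm above its underside.
- sleeve_2: Aluminium spacer sleeve, an upright tube: outside 34 mm, length 56 mm, bore 20 mm at both ends, about 70 g. Two look alike outside; one of them has a tight land inside, 24 to 32 mm from either end, that will not pass the pin. The one to gauge is the nearer (x under 0.55 m), which may be either; the other waits at x over 0.68 m. Origin: centre of its underside, z up its axis.
- sleeve_2_center (a point): Middle of sleeve_2 on its axis, 28 mm above its underside.
- gauge_pin: Steel gauge pin leaning 35 degrees from vertical, tip towards the robot. Origin: on its axis at the face of its shoulder (round collar, 40 mm diameter, 6 mm thick), 58 mm above the bench; z along the pin to the tip, y level. Diameter 16 mm, 45 mm long, the last 5 mm tapering to an 11 mm flat tip. A good sleeve ends on the shoulder, a tight one stops with its lower end 21 mm short.
- gauge: Stand of the pin, does not move: grey base plate 120 x 80 x 12 mm (x by y) with a leaning column of 26 mm diameter up to the shoulder. Origin: centre of the plate's underside; the pin leans to its -x.
- nest: Two fixed black guide rails of slippery plastic on the bench, 16 mm high, 12 mm thick, 95 mm long, converging at 30 degrees either side of the x axis. Origin: on the bench, at the axis of an upright sleeve bearing on both. +x runs from the wide mouth (about 105 mm clear, 57 mm before the origin, towards the robot) to the narrow end. No floor. 45 mm before the origin a sleeve has 22 mm to each rail.
- tray: Open grey plastic tray, fixed, 120 x 120 mm and 25 mm high, walls and floor 3 mm. Origin: centre of its underside; axes along its sides.
- black_case: Small black plastic case, 52 x 80 x 36 mm; a bystander to be left alone; origin at the centre of its underside.
- flux_jar: Jar with a green lid, 42 mm diameter, 37 mm high; a bystander to be left alone; origin at the centre of its underside.
- transformer: Small transformer, 52 x 42 x 36 mm; a bystander to be left alone; origin at the centre of its underside.
Things that resemble listed ones, but are neither listed nor needed, are in the scene too. What is shaped like the sleeve_2 but blue or orange is not meant.

How it is judged:
By the outcome, as a careful person would: the job done as asked, in the order asked, and still so for the second after the job is handed in, with the robot touching nothing.
It also fails if it takes over 51 s, if anything falls off the work surface, if the arm or the gripper's body presses on something with over 40 N, if the wrist force passes 120 N, or if a joint passes its speed limit or range.

## Working session

There is one attempt and no reset: what is moved stays moved. The work goes in short steps, Python scripts to look and compute and a tool call to move; the robot and the scene stay as the last step left them, time stands still between calls to the robot, and variables do not carry over. Pictures are saved under pics/ and viewed, at most 10 in all, crops included, and the job is handed in when it is done.

Besides the shell and the picture viewer there is one more tool, called as name(argument=value, ...) on one line, values as JSON. apply_moves: Moves the arm, as the interface text tells. Its arguments: {"type":"object","properties":{"steps":{"type":"array"}},"required":["steps"]}

```bash
mkdir -p pics
cat > h.py <<'E'
import numpy as np, cv2
from plant import telemetry, snapshot, r, nets
from scipy.spatial.transform import Rotation as Ro
def save(p,n): cv2.imwrite('pics/'+n,cv2.cvtColor(p['img'],cv2.COLOR_RGB2BGR))
def toplane(p,xy,z):
    K=np.array(p['K']);R=np.array(p['R']);t=np.array(p['t'])
    d=R.T@np.linalg.inv(K)@[xy[0],xy[1],1]; c=-R.T@t
    return c+d*(z-c[2])/d[2]
def proj(p,X):
    x=np.array(p['R'])@np.array(X)+p['t']; u=np.array(p['K'])@x; return u[:2]/u[2]
def tri(ps,xys):
    A=[];b=[]
    for p,xy in zip(ps,xys):
        R=np.array(p['R']);d=R.T@np.linalg.inv(p['K'])@[xy[0],xy[1],1];d/=np.linalg.norm(d)
        c=-R.T@np.array(p['t']);M=np.eye(3)-np.outer(d,d);A.append(M);b.append(M@c)
    X=np.linalg.lstsq(np.vstack(A),np.hstack(b),rcond=None)[0]; return X
E
python3 - <<'E'
from h import *
s=telemetry.sense();print(s)
P={n:snapshot(n) for n in('side','top')}
for n,p in P.items():
    save(p,n+'.png');print(n,np.round(p['K'],1).tolist(),np.round(p['R'],3).tolist(),np.round(p['t'],3))
    for o in['sleeve_1','sleeve_1_center','gauge_pin','gauge','nest','tray','black_case','flux_jar','transformer']:
        for q in nets.search_frame(p,o)[:5]:
            if q['conf']>.2: print(n,o,np.round(q['xy'],1),round(q['conf'],2),np.round(toplane(p,q['xy'],.028),3))
E
```

```text
{'t': 0.0, 'joint_pos': array([ 1.10847402,  0.4267214 ,  0.07384061,  1.60660764, -0.03412721,
        1.11080257, -0.06708711]), 'dq': array([ 5.05487486e-05,  3.05461539e-04,  7.68287068e-04,  2.35190090e-03,
       -5.89968379e-04,  8.79986510e-04,  1.50119773e-03]), 'effort': array([-1.37086474e-03, -9.49817419e+01,  3.76056477e+00, -4.63506138e+01,
        1.90736720e-02,  1.00936877e-02, -1.41456458e-04]), 'position': array([ 0.20758836, -0.64185632,  0.23061708]), 'orientation': array([-6.26307792e-04,  9.87794168e-01,  1.55763515e-01, -1.31825779e-04]), 'ft_force': array([-0.15708257,  1.02938466,  0.05555791]), 'wrist_torque': array([ 0.02584259, -0.01659555, -0.01944925]), 'gripper_force': 0.0, 'grip_width': 0.08533066026773437}
side [[444.7, 0.0, 286.3], [0.0, 444.7, 211.8], [0.0, 0.0, 1.0]] [[0.837, -0.548, 0.014], [-0.343, -0.543, -0.766], [0.427, 0.636, -0.642]] [-0.433  0.354  0.562]
side sleeve_1 [224.8 261.3] 0.94 [0.472 0.142 0.028]
side sleeve_1 [188.7 269.4] 0.78 [0.407 0.159 0.028]
side sleeve_1 [226.4 215.2] 0.75 [0.537 0.26  0.028]
side sleeve_1 [291.8 178. ] 
[... 757 characters left out ...]
4 0.007 0.028]
top sleeve_1 [282.2 275.2] 0.66 [0.472 0.127 0.028]
top sleeve_1 [263.1 256.5] 0.61 [0.515 0.173 0.028]
top sleeve_1 [228.7 250.9] 0.55 [0.527 0.254 0.028]
top sleeve_1_center [331.1 142.3] 0.58 [0.799 0.01  0.028]
top sleeve_1_center [219.4 168.3] 0.57 [0.726 0.283 0.028]
top gauge_pin [297.6 197.4] 0.47 [0.658 0.092 0.028]
top gauge [299.1 201.3] 0.58 [0.649 0.089 0.028]
top nest [369.8 255.4] 0.72 [ 0.522 -0.08   0.028]
top tray [166.7 263.9] 0.73 [0.494 0.397 0.028]
top tray [217.2 167.9] 0.33 [0.727 0.288 0.028]
top black_case [333.5 142.7] 0.73 [0.798 0.004 0.028]
top flux_jar [241.3 286.3] 0.39 [0.445 0.222 0.028]
top transformer [378.5 187.7] 0.9 [ 0.686 -0.105  0.028]
```

View pics/top.png

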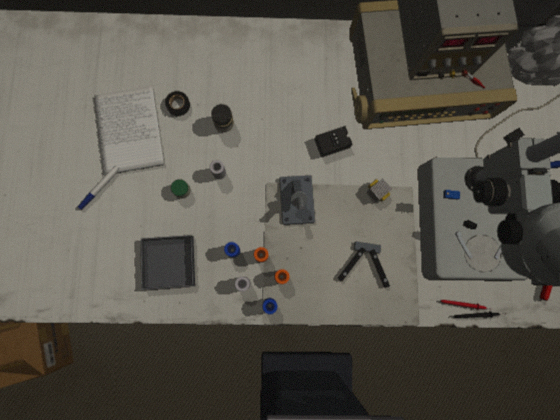

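View pics/side.png

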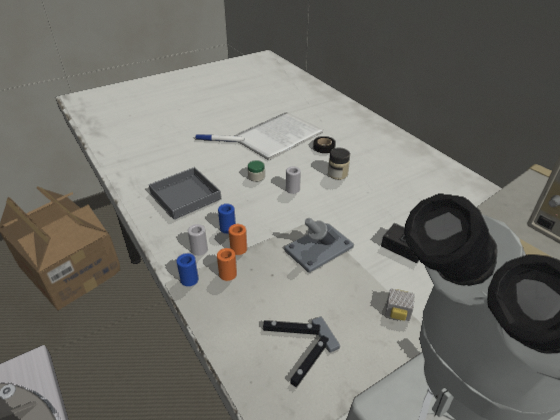

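The pair of views shows the near grey sleeve at top (242,285) / side (198,240), with two blue and two orange decoys round it. The rear one is at top (217,168), the gauge plate near (298,200), the nest near (367,262) with its mouth downwards, and the tray at (167,263). I'll zoom in for precise edges.

Run:
```python
from h import *
T=cv2.imread('pics/top.png');S=cv2.imread('pics/side.png')
def c(I,x,y,w,h,k): 
    o=cv2.resize(I[y:y+h,x:x+w],None,fx=k,fy=k,interpolation=cv2.INTER_CUBIC)
    for i in range(0,w,10): cv2.line(o,(i*k,0),(i*k,6 if (x+i)%50 else 20),(0,255,255),1)
    for i in range(0,h,10): cv2.line(o,(0,i*k),(6 if (y+i)%50 else 20,i*k),(0,255,255),1)
    return o
# top crops: gauge (260..330,165..240), sleeve, nest ; side
a=c(T,260,165,65,75,4); b=c(T,330,230,65,75,4); d=c(T,220,230,65,75,4)
e=c(S,280,210,65,75,4); f=c(S,260,310,85,75,3); f=c(S,258,310,90,75,4)[:, :]; g=c(S,180,205,45,75,4)
top=np.hstack([a,b,d]); bot=np.hstack([e,f,g]);print(top.shape,bot.shape)
o=np.vstack([top,bot[:,:780] if bot.shape[1]>=780 else np.pad(bot,((0,0),(0,780-bot.shape[1]),(0,0)))])
cv2.imwrite('pics/z1.png',np.clip(o*1.6,0,255).astype(np.uint8))
```

```text
(300, 780, 3) (300, 800, 3)
```

View pics/z1.png

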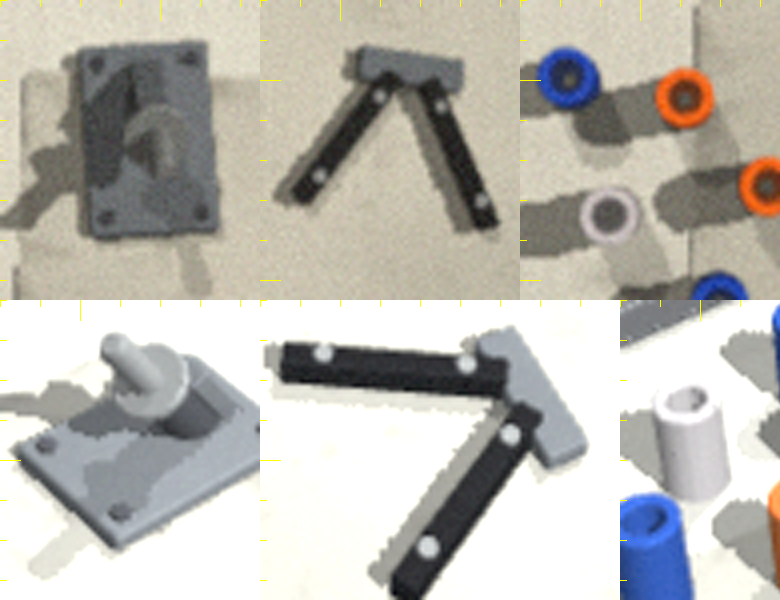

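The crop gives usable plate corners, rail screw heads and sleeve rims. Next I turn these into positions and check them against the known sizes.

Run:
```python
from h import *
p=snapshot('top');s=snapshot('side');w=snapshot('wrist');save(w,'w0.png')
print('wristcam',np.round(w['K'],1).tolist(),np.round(-np.array(w['R']).T@w['t'],3), np.round(w['R'],2).tolist())
A=lambda u,v:(260+u/4,165+v/4)
C=np.array([toplane(p,A(*q),.012) for q in[(80,48),(206,42),(217,231),(92,237)]])
print('plate',np.round(C,4).tolist(),'ctr',C.mean(0).round(4),'sides',[np.linalg.norm(C[i]-C[i-1]).round(4) for i in range(4)])
dx=(C[0]+C[1]-C[2]-C[3]);dy=(C[0]+C[3]-C[1]-C[2]);print('yaw',np.arctan2(dx[1],dx[0]),np.arctan2(-dy[0],dy[1]))
E_=lambda u,v:(280+u/4,210+(v-300)/4)
for q in[(15,452),(115,546),(195,358)]: print('side plate corner',toplane(s,E_(*q),.012).round(4))
yaw=np.arctan2(dx[1],dx[0]);c=C.mean(0)
X=np.array([np.cos(yaw),np.sin(yaw),0])
ax=-np.sin(np.radians(35))*X+[0,0,np.cos(np.radians(35))]
for off in np.arange(-.03,.031,.01):
    o=c+off*X;o[2]=.058
    for n,cam,k in(('side',s,(280,210,300)),('top',p,(260,165,0))):
        print(off.round(3),n,'origin,tip in crop',[((proj(cam,o+ax*l)-k[:2])*4+[0,k[2]]).round(0).tolist() for l in(0,.045)])
B=lambda u,v:(330+(u-260)/4,230+v/4)
N=[toplane(p,B(*q),.0165)[:2] for q in[(379,96),(320,175),(441,106),(481,201)]]
print('screws top',np.round(N,4).tolist())
F=lambda u,v:(258+(u-260)/4,310+(v-300)/4)
M=[toplane(s,F(*q),.0165)[:2] for q in[(467,364),(323,353),(510,434),(428,547)]]
print('screws side',np.round(M,4).tolist())
for Q in(N,M,(np.array(N)+M)/2):
    d1=Q[0]-Q[1];d2=Q[2]-Q[3];d1/=np.linalg.norm(d1);d2/=np.linalg.norm(d2)
    t=np.linalg.solve(np.array([d1,-d2]).T,Q[3]-Q[1]);ap=Q[1]+t[0]*d1
    b=d1+d2;b/=np.linalg.norm(b);print('apex',ap.round(4),'half',np.degrees(np.arccos(d1@d2))/2,'yaw',np.arctan2(b[1],b[0]).round(3),'origin',(ap-.046*b).round(4))
D=lambda u,v:(220+(u-520)/4,230+v/4)
for n,q in dict(sl=(610,215),blueT=(570,79),or1=(685,98),or2=(768,185),bl2=(718,297)).items(): print(n,toplane(p,D(*q),.056).round(4))
G=lambda u,v:(180+(u-620)/4,205+(v-300)/4)
print('sleeve side',toplane(s,G(689,403),.056).round(4))
for q in[(143,239),(193,235),(195,288),(140,290)]:print('tray',toplane(p,q,.025).round(3))
```

```text
wristcam [[325.2, 0.0, 280.5], [0.0, 325.2, 207.7], [0.0, 0.0, 1.0]] [ 0.284 -0.618  0.374] [[0.31, -0.95, 0.0], [-0.9, -0.29, 0.31], [-0.3, -0.1, -0.95]]
plate [[0.7119, 0.135, 0.012], [0.7174, 0.0569, 0.012], [0.5994, 0.0502, 0.012], [0.5944, 0.1262, 0.012]] ctr [0.6558 0.0921 0.012 ] sides [np.float64(0.1179), np.float64(0.0783), np.float64(0.1182), np.float64(0.0762)]
yaw 0.06585905510556103 0.06830627285023913
side plate corner [0.5943 0.1259 0.012 ]
side plate corner [0.5999 0.0476 0.012 ]
side plate corner [0.7136 0.1341 0.012 ]
-0.03 side origin,tip in crop [[112.0, 403.0], [72.0, 367.0]]
-0.03 top origin,tip in crop [[158.0, 174.0], [167.0, 209.0]]
-0.02 side origin,tip in crop [[128.0, 394.0], [89.0, 358.0]]
-0.02 top origin,tip in crop [[157.0, 157.0], [166.0, 191.0]]
-0.01 side origin,tip in crop [[144.0, 386.0], [106.0, 350.0]]
-0.01 top origin,tip in crop [[156.0, 140.0], [165.0, 173.0]]
0.0 side origin,tip in crop [[160.0, 378.0], [123.0, 341.0]]
0.0 top origin,tip in crop [[155.0, 124.0], [164.0, 156.0]]
0.01 side origin,tip in crop [[176.0, 370.0], [139.0, 333.0]]
0.
[... 293 characters left out ...]
, 103.0]]
screws top [[0.5252, -0.0587], [0.4778, -0.0225], [0.5198, -0.096], [0.4639, -0.1185]]
screws side [[0.528, -0.056], [0.4804, -0.019], [0.523, -0.0927], [0.4671, -0.1157]]
apex [ 0.5553 -0.0817] half 29.67159968537419 yaw -0.134 origin [ 0.5097 -0.0755]
apex [ 0.5572 -0.0787] half 30.093523119459697 yaw -0.136 origin [ 0.5116 -0.0725]
apex [ 0.5562 -0.0802] half 29.883453851037142 yaw -0.135 origin [ 0.5106 -0.074 ]
sl [0.4519 0.2179 0.056 ]
blueT [0.5279 0.2427 0.056 ]
or1 [0.5182 0.177  0.056 ]
or2 [0.4698 0.129  0.056 ]
bl2 [0.4075 0.1563 0.056 ]
sleeve side [0.4543 0.2179 0.056 ]
tray [0.552 0.456 0.025]
tray [0.563 0.34  0.025]
tray [0.44  0.329 0.025]
tray [0.434 0.455 0.025]
```

View pics/w0.png

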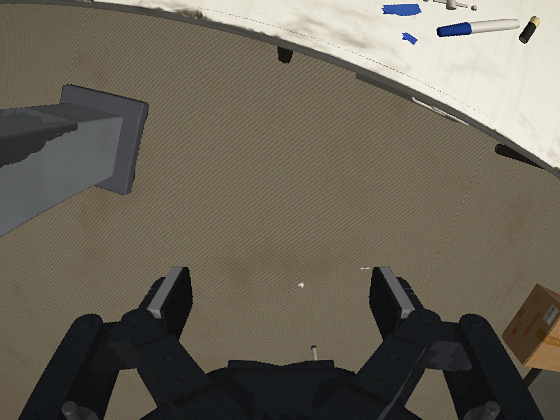

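The wrist view shows the open fingers, with the bench edge at the top of the frame. A microscope stands between the start pose and the work, so I'll locate it before crossing.

Run:
```python
from h import *
p=snapshot('top');s=snapshot('side')
for a,b in(((490,190),(440,232)),((515,230),(540,305)),((540,235),(540,305)),((515,135),(440,232))):
    X=tri([p,s],[a,b]);print(X.round(3),proj(p,X).round(0),proj(s,X).round(0))
for q in((418,160),(420,278),(530,280)): print(toplane(p,q,.02).round(3))
I=np.hstack([cv2.resize(cv2.imread('pics/top.png')[90:330,400:560],None,fx=2.4,fy=2.4),cv2.resize(cv2.imread('pics/side.png')[180:420,345:505+55],None,fx=1.9,fy=2.4)])[:, :800]
cv2.imwrite('pics/m.png',np.clip(I*1.7,0,255).astype(np.uint8));print(I.shape)
```

```text
[ 0.606 -0.2    0.31 ] [483. 198.] [455. 227.]
[ 0.577 -0.295  0.287] [530. 218.] [505. 310.]
[ 0.558 -0.309  0.316] [551. 227.] [515. 309.]
[ 0.654 -0.208  0.324] [490. 169.] [493. 206.]
[ 0.761 -0.208  0.02 ]
[ 0.47  -0.201  0.02 ]
[ 0.469 -0.467  0.02 ]
(576, 792, 3)
```

View pics/m.png

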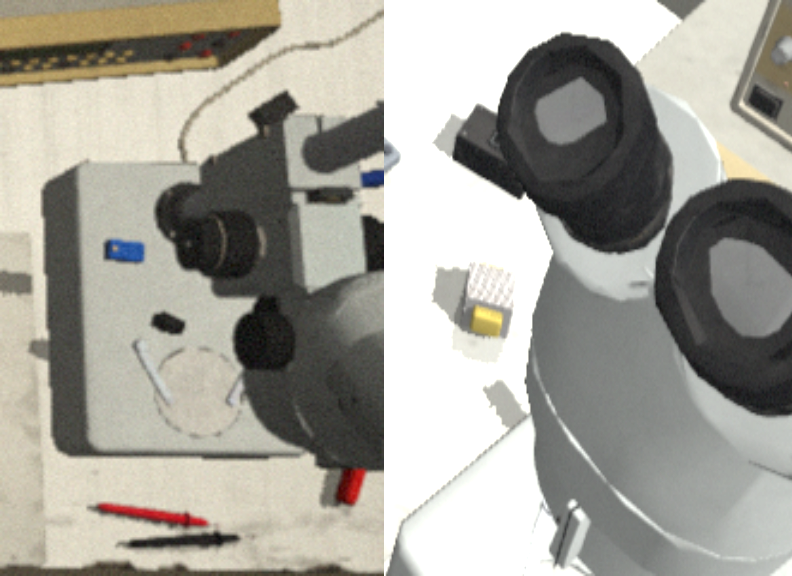

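The eyepieces come out near (0.41, -0.33, 0.48), leaning towards the robot. I'll raise the tool well above them first and then cross at a small radius.

apply_moves(steps=[[[0,0,-4],[0,0,0],5.5],[[0,0,-4],[0,0,0],5.5],[[0,0,-4],[0,0,0],5.5],[[0,0,-4],[0,0,0],5.5],[[0,0,-4],[0,0,0],5.5],[[0,0,-4],[0,0,0],5.5],[[0,0,-4],[0,0,0],5.5],[[0,0,-4],[0,0,0],5.5]])

```text
t: 2.05
position: [0.2075, -0.6419, 0.5532]
orientation: [0.0, 0.988, 0.156, 0.0]
ft_force: [0.2, -0.9, -0.4]
grip_width: 0.0552
gripper_force: 0.0
```

```bash
cat >> h.py <<'E'
def fproj(w,X):
    x=np.array(w['R'])@np.array(X)+w['t'];th=np.arctan2(np.hypot(x[0],x[1]),x[2]);u=x[:2]/np.hypot(x[0],x[1])
    return np.array([w['K'][0][2],w['K'][1][2]])+w['K'][0][0]*th*u
def fray(w,xy):
    v=(np.array(xy)-[w['K'][0][2],w['K'][1][2]])/w['K'][0][0];th=np.linalg.norm(v)
    d=np.r_[np.sin(th)*v/max(th,1e-9),np.cos(th)];R=np.array(w['R']);return -R.T@w['t'],R.T@d
def fplane(w,xy,z):
    c,d=fray(w,xy);return c+d*(z-c[2])/d[2]
def st():
    s=telemetry.sense();q=s['orientation'];M=Ro.from_quat([q[1],q[2],q[3],q[0]])
    print('t',round(s['t'],2),'pos',s['position'].round(4),'f',s['ft_force'].round(1),'w',round(s['grip_width'],4),'j',s['joint_pos'].round(2));return s,M
def go(pos,yaw,tilt=0):
    """shift in tool cm, and rotvec, to reach world pose (tool x yaw, tilted about tool y)"""
    s,M=st();T=Ro.from_euler('z',yaw)*Ro.from_euler('x',np.pi)*Ro.from_euler('y',tilt)
    print('shift cm',(M.inv().apply(np.array(pos)-s['position'])*100).round(2),'rot',(M.inv()*T).as_rotvec().round(4))
E
python3 - <<'E'
from h import *
s,M=st();print(M.as_matrix().round(3).tolist())
w=snapshot('wrist');save(w,'w1.png')
E
```

```text
t 2.05 pos [ 0.2075 -0.6419  0.5532] f [ 0.2 -0.9 -0.4] w 0.0552 j [ 1.09  0.34  0.11  1.06 -0.04  1.74 -0.07]
[[0.951, 0.308, 0.0], [0.308, -0.951, -0.0], [0.0, 0.0, -1.0]]
```

View pics/w1.png

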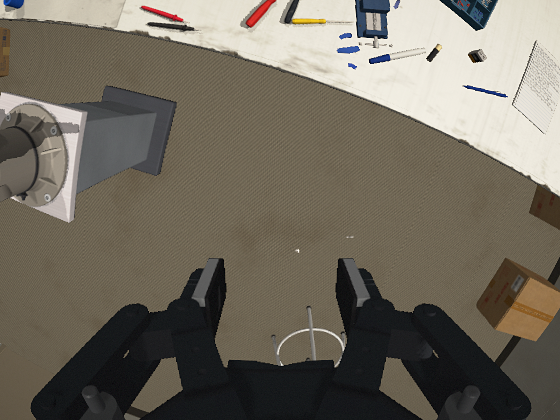

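The tool is clear of everything at z = 0.55 m. I'll cross at a small radius, checking halfway.

apply_moves(steps=[[[2.2,-3.3,0],[0,0,0],5.5],[[2.2,-3.3,0],[0,0,0],5.5],[[2.2,-3.3,0],[0,0,0],5.5],[[2.2,-3.3,0],[0,0,0],5.5],[[2.2,-3.3,0],[0,0,0],5.5],[[2.2,-3.3,0],[0,0,0],5.5],[[2.2,-3.3,0],[0,0,0],5.5],[[2.2,-3.3,0],[0,0,0],5.5]])

```text
t: 2.9
position: [0.294, -0.3352, 0.5514]
orientation: [0.0, 0.988, 0.156, 0.0]
ft_force: [0.8, 0.1, 1.2]
grip_width: 0.055
gripper_force: 0.0
```

Run:
```python
from h import *
s,M=st();w=snapshot('wrist');save(w,'w2.png')
```

```text
t 2.9 pos [ 0.294  -0.3352  0.5514] f [0.8 0.1 1.2] w 0.055 j [ 0.82 -0.08 -0.1   1.54 -0.01  1.68 -0.54]
```

View pics/w2.png

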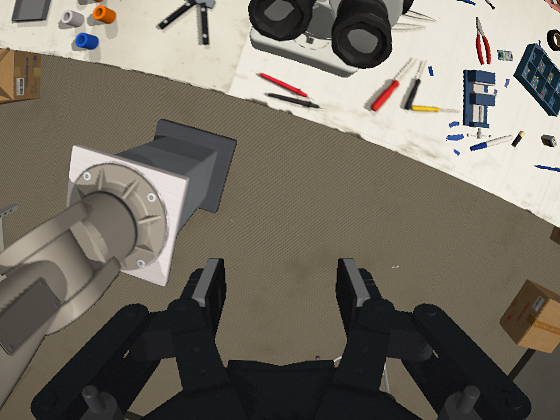

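The eyepieces show at (280,15) and (360,35), ahead of and below the tool. I'll keep going in +y before moving forward.

apply_moves(steps=[[[2.2,-3.5,0],[0,0,0],5.5],[[2.2,-3.5,0],[0,0,0],5.5],[[2.2,-3.5,0],[0,0,0],5.5],[[2.2,-3.5,0],[0,0,0],5.5],[[2.2,-3.5,0],[0,0,0],5.5],[[2.9,-3.2,0],[0,0,0],5.5],[[2.9,-3.2,0],[0,0,0],5.5],[[2.9,-3.2,0],[0,0,0],5.5],[[2.9,-3.2,0],[0,0,0],5.5],[[2.9,-3.2,0],[0,0,0],5.5],[[1.5,-3.2,4],[0,0,0],5.5],[[1.5,-3.2,4],[0,0,0],5.5],[[1.5,-3.2,4],[0,0,0],5.5],[[1.5,-3.2,4],[0,0,0],5.5],[[0,0,4],[0,0,0.08],5.5],[[0,0,4],[0,0,0.08],5.5],[[0,0,4],[0,0,0.08],5.5],[[0,0,4],[0,0,0.007],5.5]])

```text
t: 4.75
position: [0.4499, 0.1917, 0.2401]
orientation: [-0.0, 1.0, 0.031, 0.0]
ft_force: [1.0, -0.3, 0.8]
grip_width: 0.055
gripper_force: 0.0
```

Run:
```python
from h import *
w=snapshot('wrist');save(w,'w3.png');go((.4525,.2179,.14),.066)
for n,X in dict(sl=(.4525,.2179,.056),or2=(.4698,.129,.056),pin=(.651,.0918,.058)).items(): print(n,fproj(w,X).round(1))
for o in('sleeve_1','gauge_pin','gauge'):
    for q in nets.search_frame(w,o)[:4]: print(o,np.round(q['xy'],1),round(q['conf'],2),fplane(w,q['xy'],.028).round(4))
```

```text
t 4.8 pos [0.4476 0.1901 0.2345] f [-4.3 -1.6 -8.4] w 0.055 j [ 0.27  0.21 -0.9   1.97  0.19  1.05 -2.21]
shift cm [ 0.73 -2.76  9.44] rot [ 0.0014  0.0061 -0.0017]
sl [254.4 178.5]
or2 [341.3 167.7]
pin [389.5   1.7]
sleeve_1 [251.1 175.7] 0.9 [0.4489 0.2236 0.028 ]
sleeve_1 [303.2 218.9] 0.82 [0.4013 0.1612 0.028 ]
sleeve_1 [339. 161.] 0.8 [0.4721 0.1267 0.028 ]
sleeve_1 [229.4  98.2] 0.66 [0.5341 0.2512 0.028 ]
gauge_pin [391.3   7.7] 0.6 [0.6551 0.0798 0.028 ]
gauge_pin [249.6 176.7] 0.35 [0.4476 0.2252 0.028 ]
gauge [373.6  29.6] 0.93 [0.6246 0.0994 0.028 ]
```

View pics/w3.png

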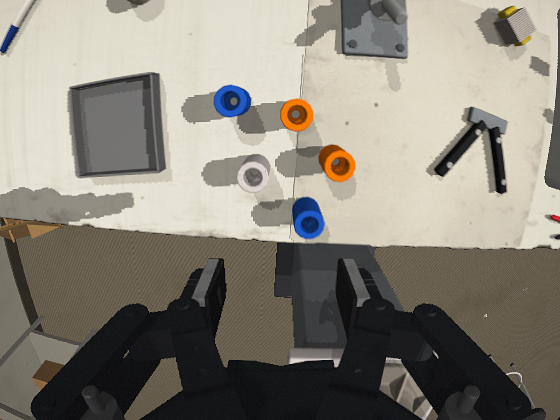

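The predicted rim (254,178) matches the picture at about (253,176). I'll descend and grasp.

apply_moves(steps=[[[0.4,-1.4,3],[0,0,0],5.5],[[0.3,-1.4,3],[0,0,0],5.5],[[0,0,4],[0,0,0],5.5],[[0,0,4],[0,0,0],5.5],[[0,0,4],[0,0,0],5.5],[[0,0,2],[0,0,0],5.5],[[0,0,1.2],[0,0,0],5.5],[[0,0,0],[0,0,0],5.5],[[0,0,0],[0,0,0],5.5]])

```text
t: 5.85
position: [0.4566, 0.2207, 0.0311]
orientation: [-0.0, 0.999, 0.033, 0.001]
ft_force: [0.7, 0.5, -0.2]
grip_width: 0.0548
gripper_force: 0.0
```

Run:
```python
from h import *
w=snapshot('wrist');save(w,'w4.png');go((.4525,.2179,.022),.066);print(fproj(w,(.4525,.2179,.056)))
```

```text
t 5.9 pos [0.4565 0.2206 0.0312] f [-0.1 -0.3  1.3] w 0.055 j [ 0.01  0.54 -0.72  2.1   0.55  0.7  -2.58]
shift cm [-0.42  0.24  0.92] rot [-0.0006 -0.0026 -0.0007]
[284.43608302 305.53880556]
```

View pics/w4.png

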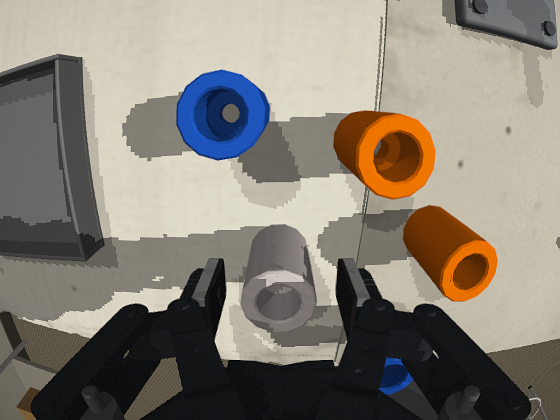

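The sleeve sits midway between the pads, at about (279,298). I'll lower a little more and close on it.

apply_moves(steps=[[[0,0,0.9],[0,0,0],5.5],[[0,0,0],[0,0,0],5.5],[[0,0,0],[0,0,0],3],[[0,0,0],[0,0,0],3],[[0,0,0],[0,0,0],3],[[0,0,0],[0,0,0],3],[[0,0,0],[0,0,0],3]])

```text
t: 6.6
position: [0.4553, 0.2202, 0.0209]
orientation: [0.0, 0.999, 0.033, 0.0]
ft_force: [-1.6, -1.0, 6.7]
grip_width: 0.0329
gripper_force: 59.0
```

apply_moves(steps=[[[0,0,-3],[0,0,0],3],[[0,0,-4],[0,0,0],3],[[0,0,-4],[0,0,0],3],[[0,0,-4],[0,0,0],3],[[0,0,-2],[0,0,0],3],[[0,0,0],[0,0,0],3]])

```text
t: 7.2
position: [0.4564, 0.2208, 0.1933]
orientation: [-0.0, 0.999, 0.033, 0.002]
ft_force: [0.8, 0.2, -1.2]
grip_width: 0.0329
gripper_force: 59.8
```

Run:
```python
from h import *
w=snapshot('wrist');save(w,'w5.png')
s,M=st();p=s['position']
# grey bright rim in picture: predicted top centre for tool-frame height guess
for h in(.034,): 
    X=p+M.apply([0,0,-h]);print('pred rim centre',fproj(w,X))
    for dx in(-.003,.003): print(dx,fproj(w,p+M.apply([dx,0,-h])))
I=w['img'][230:350,200:360];cv2.imwrite('pics/w5z.png',cv2.resize(I[:,:,::-1],None,fx=5,fy=5,interpolation=cv2.INTER_CUBIC))
a=np.radians(35)
ax=np.array([-np.sin(a)*np.cos(.066),-np.sin(a)*np.sin(.066),np.cos(a)])
print('axis',ax.round(4))
O=np.array([.651,.0918,.058]);print('tcp for lower end 100mm up pin', O+ax*(.1+.022)); go(O+ax*.122,.066,a)
```

```text
t 7.25 pos [0.4558 0.2201 0.1916] f [ 0.6 -0.8 -0.7] w 0.0333 j [ 0.19  0.31 -0.89  1.98  0.29  0.98 -2.35]
pred rim centre [280.11915609 308.74426945]
-0.003 [280.12224321 314.44623744]
0.003 [280.11607714 302.89382872]
axis [-0.5723 -0.0378  0.8192]
tcp for lower end 100mm up pin [0.58117603 0.08718491 0.15793655]
t 7.25 pos [0.4558 0.2201 0.1916] f [ 0.6 -0.8 -0.7] w 0.0333 j [ 0.19  0.31 -0.89  1.98  0.29  0.98 -2.35]
shift cm [11.63 14.08  3.39] rot [ 2.000e-04  6.083e-01 -9.000e-04]
```

View pics/w5z.png

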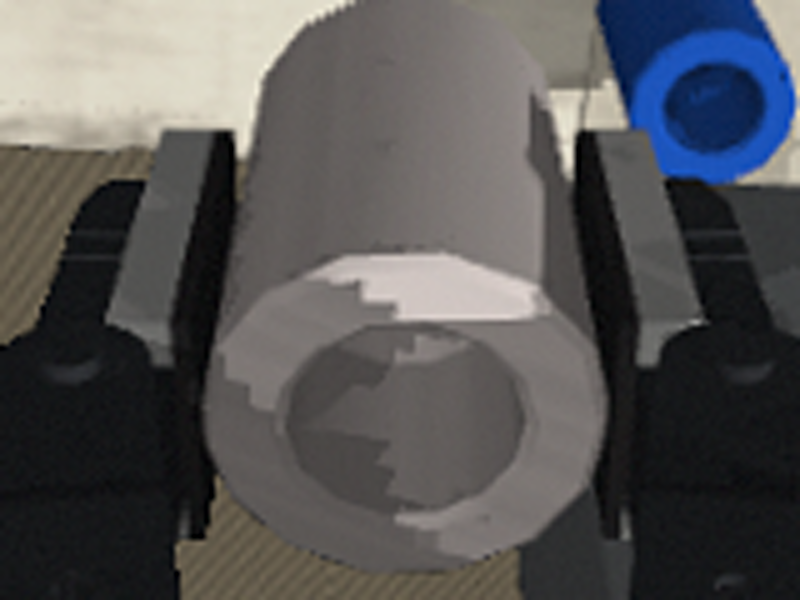

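The rim centre is at about (281,312) in the full image, so the sleeve sits roughly 1.5 mm towards tool -x and is held straight. I'll carry it to a tilted pose in line with the pin, short of the tip.

apply_moves(steps=[[[2.9,3.5,0],[0,0,0],3],[[2.9,3.5,0],[0,0,0],3],[[2.9,3.5,0],[0,0,0],3],[[2.9,3.5,0],[0,0,0],3],[[0,0,0],[0,0.122,0],3],[[0,0,0],[0,0.122,0],3],[[0,0,0],[0,0.122,0],3],[[0,0,0],[0,0.122,0],3],[[0,0,0],[0,0.12,0],3],[[0,0,0],[0,0,0],3],[[0,0,0],[0,0,0],3]])

```text
t: 8.35
position: [0.5822, 0.086, 0.1884]
orientation: [-0.002, 0.964, 0.031, 0.264]
ft_force: [-0.2, 0.3, 0.2]
grip_width: 0.0331
gripper_force: 59.8
```

Run:
```python
from h import *
a=np.radians(35)
ax=np.array([-np.sin(a)*np.cos(.066),-np.sin(a)*np.sin(.066),np.cos(a)])
O=np.array([.651,.0918,.058]); go(O+ax*.092,.066,a)
```

```text
t 8.35 pos [0.5822 0.086  0.1884] f [-0.2  0.3  0.2] w 0.0331 j [ 0.2   0.16 -0.58  2.22  0.76  0.36 -2.52]
shift cm [-1.4  -0.2   5.56] rot [0.0123 0.0763 0.0028]
```

apply_moves(steps=[[[-0.9,-0.1,1.3],[0.006,0.038,0.0],3],[[-0.9,-0.1,1.4],[0.006,0.038,0.0],3],[[0,0,1.4],[0,0,0],3],[[0,0,1.3],[0,0,0],3],[[0,0,0],[0,0,0],3],[[0,0,0],[0,0,0],3]])

```text
t: 8.95
position: [0.5954, 0.0849, 0.1529]
orientation: [-0.003, 0.96, 0.031, 0.278]
ft_force: [-0.6, -1.0, -0.2]
grip_width: 0.033
gripper_force: 59.8
```

Run:
```python
from h import *
a=np.radians(35)
ax=np.array([-np.sin(a)*np.cos(.066),-np.sin(a)*np.sin(.066),np.cos(a)])
O=np.array([.651,.0918,.058]); go(O+ax*.092,.066,a)
s=snapshot('side');w=snapshot('wrist');save(s,'s6.png');save(w,'w6.png')
A=s['img'][150:270,240:380];B=w['img'][130:350,180:380]
z=np.hstack([cv2.resize(A,(480,411),interpolation=cv2.INTER_CUBIC),cv2.resize(B,(320,352))[:, :].copy() if 0 else np.pad(cv2.resize(B,(320,352)),((0,59),(0,0),(0,0)))])
cv2.imwrite('pics/z6.png',np.clip(z[:,:,::-1]*1.3,0,255).astype(np.uint8))
```

```text
t 8.95 pos [0.5954 0.0849 0.1529] f [-0.6 -1.  -0.2] w 0.033 j [-0.27  0.2  -0.07  2.27  0.94  0.21 -2.73]
shift cm [-0.77 -0.35  1.82] rot [0.0124 0.0474 0.0019]
```

View pics/z6.png

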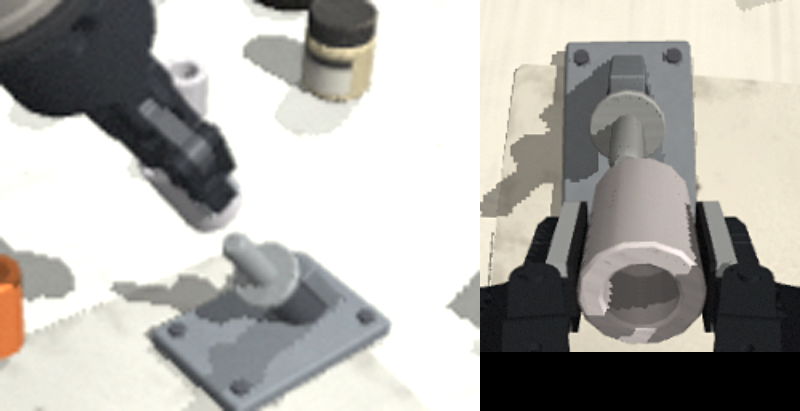

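The wrist view shows the collar ahead at about (272,207), and the side view shows the pin tip at about (309,222). Joint 7 has reached its limit. The sleeve is round, so I'll roll the tool about its own axis to free that joint.

apply_moves(steps=[[[0,0,0],[0,0,-0.13],3],[[0,0,0],[0,0,-0.13],3],[[0,0,0],[0,0,-0.13],3],[[0,0,0],[0,0,-0.13],3],[[0,0,0],[0,0,-0.13],3],[[0,0,0],[0,0,-0.13],3],[[0,0,0],[0,0,-0.13],3],[[0,0,0],[0,0,-0.13],3],[[0,0,0],[0,0,-0.13],3],[[0,0,0],[0,0,-0.13],3],[[0,0,0],[0,0,-0.13],3],[[0,0,0],[0,0,-0.13],3],[[0,0,0],[0,0,0],3]])

```text
t: 10.35
position: [0.5954, 0.083, 0.1539]
orientation: [0.194, 0.661, 0.697, 0.2]
ft_force: [0.1, -1.0, -0.5]
grip_width: 0.0325
gripper_force: 59.8
```

```bash
cat >> h.py <<'E'
a=np.radians(35)
ax=np.array([-np.sin(a)*np.cos(.066),-np.sin(a)*np.sin(.066),np.cos(a)])
O=np.array([.651,.0918,.058])
def pin(d,roll,off=(0,0),O=O):
    """move so that sleeve lower end is d above shoulder; off: sleeve axis in tool xy (m)"""
    s,M=st();T=Ro.from_euler('z',.066)*Ro.from_euler('x',np.pi)*Ro.from_euler('y',a)*Ro.from_euler('z',roll)
    pos=O+ax*(d+.0215)-T.apply([off[0],off[1],0])
    print('err axis: along',round((s['position']+M.apply([off[0],off[1],0])-O)@ax-.0215,4))
    print('shift(target axes) cm',(T.inv().apply(pos-s['position'])*100).round(2),'shift(cur axes)',(M.inv().apply(pos-s['position'])*100).round(2),'rot',(M.inv()*T).as_rotvec().round(4))
E
python3 - <<'E'
from h import *
s,M=st()
z=M.as_matrix()[:,2];print('tilt',z.round(3),-ax)
pin(.06,-np.pi/2,(-.0015,0))
E
```

```text
t 10.35 pos [0.5954 0.083  0.1539] f [ 0.1 -1.  -0.5] w 0.0325 j [-0.03  0.22 -0.33  2.26  1.06  0.26 -1.26]
tilt [ 0.535  0.022 -0.844] [ 0.57232764  0.03782857 -0.81915204]
t 10.35 pos [0.5954 0.083  0.1539] f [ 0.1 -1.  -0.5] w 0.0325 j [-0.03  0.22 -0.33  2.26  1.06  0.26 -1.26]
err axis: along 0.0892
shift(target axes) cm [ 0.66 -0.9   2.92] shift(cur axes) [ 0.69 -0.78  2.95] rot [-0.0455  0.0136 -0.0091]
```

apply_moves(steps=[[[0.35,-0.4,1],[-0.023,0.007,-0.005],3],[[0.35,-0.4,1],[-0.023,0.007,-0.004],3],[[0,0,1],[0,0,0],3],[[0,0,0],[0,0,0],3],[[0,0,0],[0,0,0],3]])

```text
t: 10.85
position: [0.6045, 0.0889, 0.1283]
orientation: [0.204, 0.655, 0.695, 0.216]
ft_force: [1.3, -0.0, -0.7]
grip_width: 0.0327
gripper_force: 59.9
```

Run:
```python
from h import *
s0,M=st();z=M.as_matrix()[:,2];print('tilt',z.round(3))
pin(.06,-np.pi/2,(-.0015,0))
s=snapshot('side');w=snapshot('wrist');t=snapshot('top');save(s,'s7.png');save(w,'w7.png');save(t,'t7.png')
for c,f in((s,proj),(w,fproj),(t,proj)): print('O,tip',f(c,O).round(1),f(c,O+.045*ax).round(1))
A=s['img'][165:255,270:360];B=w['img'][100:340,150:390]
z=np.hstack([cv2.resize(A,(400,400),interpolation=cv2.INTER_CUBIC),cv2.resize(B,(400,400),interpolation=cv2.INTER_CUBIC)])
cv2.imwrite('pics/z7.png',np.clip(z[:,:,::-1]*1.2,0,255).astype(np.uint8))
```

```text
t 10.85 pos [0.6045 0.0889 0.1283] f [ 1.3 -0.  -0.7] w 0.0327 j [-0.13  0.27 -0.24  2.29  1.55  0.22 -1.77]
tilt [ 0.566  0.033 -0.823]
t 10.85 pos [0.6045 0.0889 0.1283] f [ 1.3 -0.  -0.7] w 0.0327 j [-0.13  0.27 -0.24  2.29  1.55  0.22 -1.77]
err axis: along 0.0628
shift(target axes) cm [ 0.13 -0.22  0.28] shift(cur axes) [ 0.13 -0.21  0.28] rot [-0.0075  0.0044 -0.0059]
O,tip [318.1 230.5] [308.7 221.3]
O,tip [278.3 213.3] [277.3 237.9]
O,tip [298.9 197.9] [301. 206.]
```

View pics/z7.png

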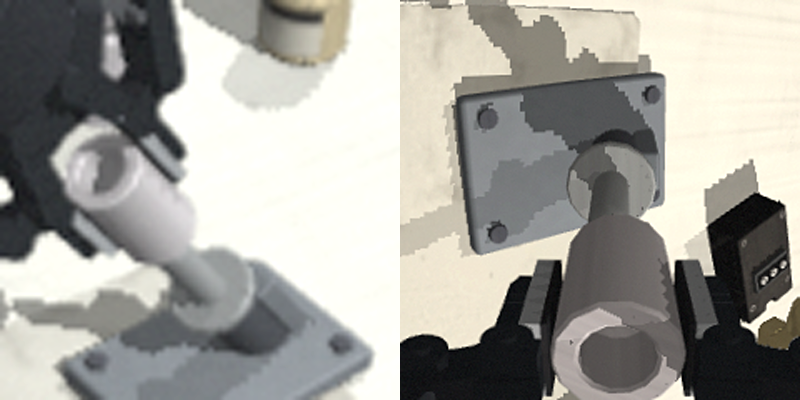

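The picture shows the sleeve axis nearly in line with the pin, the collar centred at wrist pixel (276,212) and the sleeve rim at (282,310). I have also gone past the picture allowance by miscounting, so from here I use numbers only.

Run:
```python
from h import *
s0,M=st();p=s0['position'];w=snapshot('wrist');s=snapshot('side')
def tool(xy,zt):
    c,d=fray(w,xy);c=M.inv().apply(c-p);d=M.inv().apply(d);return (c+d*(zt-c[2])/d[2])*1000
print('rim',tool((282,310.3),-.0345).round(2))
print('collar now',tool((276,212.3),.0843).round(2),'model',(M.inv().apply(O-p)*1000).round(2))
print('side pred rim crop px',((proj(s,p+M.apply([-.001,.0005,-.0345]))-[270,165])*4.444).round(0),'seen 103,169')
print('side pred low end',((proj(s,p+M.apply([-.001,.0005,.0215]))-[270,165])*4.444).round(0))
```

```text
t 11.0 pos [0.6046 0.089  0.1287] f [-0.1  0.4 -1.3] w 0.0328 j [-0.13  0.27 -0.24  2.29  1.56  0.22 -1.77]
rim [ -0.27   0.53 -34.5 ]
collar now [ 1.   -3.38 84.3 ] model [ 3.000e-02 -1.850e+00  8.457e+01]
side pred rim crop px [100. 170.] seen 103,169
side pred low end [160. 229.]
```

apply_moves(steps=[[[0.1,-0.33,0.6],[-0.0075,0.0044,0],3],[[0,0,0.6],[0,0,0],3],[[0,0,0.5],[0,0,0],3],[[0,0,0.5],[0,0,0],3],[[0,0,0.3],[0,0,0],3],[[0,0,0],[0,0,0],3],[[0,0,0],[0,0,0],3]])

```text
t: 11.8
position: [0.6159, 0.091, 0.1057]
orientation: [0.205, 0.653, 0.695, 0.22]
ft_force: [0.3, -0.4, -1.2]
grip_width: 0.0329
gripper_force: 59.9
```

```bash
cat >> h.py <<'E'
def chk():
    s,M=st();print('force tool',M.inv().apply(s['ft_force']).round(1),'torque tool',M.inv().apply(s['wrist_torque']).round(2),'TCP rel pin (tool mm)',(-M.inv().apply(O-s['position'])*1000).round(1),'end above shoulder mm',round(((s['position']-O)@ax-.0215)*1000,1),'ax err',M.inv().apply(-ax).round(3));return s,M
E
python3 - <<'E'
from h import *
chk()
E
```

```text
t 11.8 pos [0.6159 0.091  0.1057] f [ 0.3 -0.4 -1.2] w 0.0329 j [-0.08  0.33 -0.29  2.28  1.81  0.25 -2.  ]
force tool [-0.4 -0.5  1.2] torque tool [ 0.72 -0.02  0.04] TCP rel pin (tool mm) [  1.6  -1.4 -59.2] end above shoulder mm 37.7 ax err [-0.  0.  1.]
```

It is free inside, 7 mm past the tip. I'll move slowly towards the 21 mm mark.

apply_moves(steps=[[[0,0,0.3],[0,0,0],3],[[0,0,0.3],[0,0,0],3],[[0,0,0.3],[0,0,0],3],[[0,0,0.3],[0,0,0],3],[[0,0,0],[0,0,0],3]])

```text
t: 12.3
position: [0.6229, 0.0916, 0.0954]
orientation: [0.205, 0.653, 0.695, 0.22]
ft_force: [0.7, 1.0, -1.9]
grip_width: 0.0332
gripper_force: 59.9
```

Run:
```python
from h import *
chk()
```

```text
t 12.3 pos [0.6229 0.0916 0.0954] f [ 0.7  1.  -1.9] w 0.0332 j [-0.06  0.37 -0.31  2.27  1.87  0.26 -2.05]
force tool [ 1.  -0.5  2. ] torque tool [ 0.63  0.11 -0.02] TCP rel pin (tool mm) [  1.6  -1.6 -46.8] end above shoulder mm 25.3 ax err [-0.  0.  1.]
```

apply_moves(steps=[[[0,0,0.15],[0,0,0],3],[[0,0,0.15],[0,0,0],3],[[0,0,0.1],[0,0,0],3]])

```text
t: 12.6
position: [0.6251, 0.0917, 0.0925]
orientation: [0.205, 0.653, 0.695, 0.22]
ft_force: [-0.4, 1.0, -0.3]
grip_width: 0.0331
gripper_force: 59.9
```

apply_moves(steps=[[[0,0,0.1],[0,0,0],3],[[0,0,0.1],[0,0,0],3]])

```text
t: 12.8
position: [0.6258, 0.0917, 0.0916]
orientation: [0.205, 0.653, 0.695, 0.22]
ft_force: [-34.2, -5.4, 42.5]
grip_width: 0.0328
gripper_force: 65.3
```

Run:
```python
from h import *
chk()
```

```text
t 12.8 pos [0.6258 0.0917 0.0916] f [-34.2  -5.4  42.5] w 0.0328 j [-0.05  0.38 -0.32  2.26  1.89  0.27 -2.07]
force tool [ -3.1  -3.8 -54.6] torque tool [ 1.47 -0.45 -0.05] TCP rel pin (tool mm) [  1.6  -1.3 -41.9] end above shoulder mm 20.4 ax err [-0.    -0.001  1.   ]
```

The force is almost purely axial (55 N) at 20.4 mm above the shoulder, which is the tight land. The sleeve is tight, so it goes in the tray. I'll withdraw straight along the pin.

apply_moves(steps=[[[0,0,-0.3],[0,0,0],3],[[0,0,-0.7],[0,0,0],3],[[0,0,-1],[0,0,0],3],[[0,0,-1],[0,0,0],3],[[0,0,-1],[0,0,0],3],[[0,0,-2],[0,0,0],3],[[0,0,-2],[0,0,0],3],[[0,0,-2],[0,0,0],3],[[0,0,0],[0,0,0],3]])

```text
t: 13.7
position: [0.5687, 0.088, 0.1748]
orientation: [0.206, 0.653, 0.695, 0.221]
ft_force: [0.4, -0.0, -0.5]
grip_width: 0.0328
gripper_force: 60.0
```

Run:
```python
from h import *
s,M=chk()
w=snapshot('wrist');t=snapshot('top')
# tray centre from networks + grey top edge corners (earlier: 0.50,0.395)
for q in nets.search_frame(t,'tray')[:3]: print(q['conf'],toplane(t,q['xy'],.01).round(4))
for yaw in(0.066-np.pi/2,-.5,.066-np.pi/2+2*np.pi, 1.6): print(yaw); go((.497,.395,.16),yaw)
print('tool x',M.as_matrix()[:,0].round(2))
```

```text
t 13.7 pos [0.5687 0.088  0.1748] f [ 0.4 -0.  -0.5] w 0.0328 j [-0.13  0.13 -0.25  2.33  1.14  0.22 -1.37]
force tool [-0.   0.   0.6] torque tool [ 0.66 -0.05  0.03] TCP rel pin (tool mm) [ 1.700e+00 -1.000e-01 -1.429e+02] end above shoulder mm 121.4 ax err [-0.001 -0.002  1.   ]
0.68 [0.4979 0.3975 0.01  ]
-1.5047963267948965
t 13.85 pos [0.5694 0.0877 0.1726] f [ 0.4 -0.8 -1.1] w 0.0331 j [-0.13  0.13 -0.25  2.33  1.15  0.22 -1.38]
shift cm [31.13 -5.07 -1.95] rot [-1.3000e-03 -9.4450e-01  2.9934e+00]
-0.5
t 13.85 pos [0.5694 0.0877 0.1726] f [ 0.4 -0.8 -1.1] w 0.0331 j [-0.13  0.13 -0.25  2.33  1.15  0.22 -1.38]
shift cm [31.13 -5.07 -1.95] rot [ 0.3557 -0.6495  2.0553]
4.7783889803846895
t 13.85 pos [0.5694 0.0877 0.1726] f [ 0.4 -0.8 -1.1] w 0.0331 j [-0.13  0.13 -0.25  2.33  1.15  0.22 -1.38]
shift cm [31.13 -5.07 -1.95] rot [-1.3000e-03 -9.4450e-01  2.9934e+00]
1.6
t 13.85 pos [0.5694 0.0877 0.1726] f [ 0.4 -0.8 -1.1] w 0.0331 j [-0.13  0.13 -0.25  2.33  1.15  0.22 -1.38]
shift cm [31.13 -5.07 -1.95] rot [ 0.6112 -0.0121  0.0329]
tool x [-0.06  1.    0.  ]
```

apply_moves(steps=[[[0,0,0],[0.122,0,0],3],[[0,0,0],[0.122,0,0],3],[[0,0,0],[0.122,0,0],3],[[0,0,0],[0.122,0,0],3],[[0,0,0],[0.123,0,0.02],3],[[3.5,-0.6,0],[0,0,0],3],[[3.5,-0.6,0],[0,0,0],3],[[3.5,-0.6,0],[0,0,0],3],[[3.5,-0.6,0],[0,0,0],3],[[3.5,-0.6,0],[0,0,0],3],[[3.5,-0.6,0],[0,0,0],3],[[3.5,-0.6,0],[0,0,0],3],[[3.5,-0.6,0],[0,0,0],3],[[3,-0.4,0],[0,0,0],3],[[0,0,0],[0,0,0],3],[[0,0,0],[0,0,0],3]])

```text
t: 15.45
position: [0.5189, 0.3847, 0.1547]
orientation: [0.077, 0.696, 0.712, 0.06]
ft_force: [0.5, -0.5, -0.3]
grip_width: 0.0328
gripper_force: 59.9
```

Run:
```python
from h import *
go((.497,.396,.0255),1.637)
w=snapshot('wrist')
for q in nets.search_frame(w,'tray')[:3]: print(q['conf'],np.round(q['xy']),fplane(w,q['xy'],.01).round(4))
```

```text
t 15.45 pos [0.5189 0.3847 0.1547] f [ 0.5 -0.5 -0.3] w 0.0328 j [-0.45  0.43 -0.47  1.83  0.47  0.86 -1.15]
shift cm [ 1.52 -4.61 12.23] rot [ 0.1932  0.0306 -0.0431]
0.77 [230. 171.] [0.5007 0.402  0.01  ]
```

Part of the untilt was rate-limited, so I'll finish it with slower turns while still above the tray.

apply_moves(steps=[[[0,0,0],[0.065,0.01,-0.014],3],[[0,0,0],[0.065,0.01,-0.014],3],[[0,0,0],[0.064,0.01,-0.014],3],[[0,0,0],[0,0,0],3],[[0,0,0],[0,0,0],3]])

```text
t: 16.05
position: [0.5194, 0.3835, 0.1558]
orientation: [0.0, 0.685, 0.729, 0.001]
ft_force: [0.2, 0.7, -0.3]
grip_width: 0.0327
gripper_force: 59.9
```

Run:
```python
from h import *
go((.498,.397,.0255),1.637)
```

```text
t 16.05 pos [0.5194 0.3835 0.1558] f [ 0.2  0.7 -0.3] w 0.0327 j [-0.34  0.5  -0.54  1.72  0.3   1.   -0.92]
shift cm [ 1.48 -2.07 13.03] rot [ 0.001  -0.0005 -0.0039]
```

apply_moves(steps=[[[0.7,-1,2],[0,0,0],3],[[0.7,-1,2],[0,0,0],3],[[0,0,3],[0,0,0],3],[[0,0,2.5],[0,0,0],3],[[0,0,1.5],[0,0,0],3],[[0,0,1],[0,0,0],3],[[0,0,0.5],[0,0,0],3],[[0,0,0],[0,0,0],3],[[0,0,0],[0,0,0],3]])

```text
t: 16.95
position: [0.4982, 0.3979, 0.0322]
orientation: [-0.001, 0.684, 0.73, 0.001]
ft_force: [-0.1, 0.9, -0.6]
grip_width: 0.0328
gripper_force: 59.9
```

Run:
```python
from h import *
go((.498,.397,.0245),1.637)
```

```text
t 16.95 pos [0.4982 0.3979 0.0322] f [-0.1  0.9 -0.6] w 0.0328 j [-0.42  0.64 -0.48  1.81  0.4   0.79 -1.04]
shift cm [-0.1  -0.02  0.77] rot [ 0.0006 -0.0022 -0.0015]
```

Next I lower gently until it touches.

apply_moves(steps=[[[0,0,0.2],[0,0,0],3],[[0,0,0.2],[0,0,0],3],[[0,0,0.2],[0,0,0],3],[[0,0,0],[0,0,0],3]])

```text
t: 17.35
position: [0.4977, 0.3975, 0.0252]
orientation: [-0.001, 0.684, 0.73, 0.0]
ft_force: [-0.2, 0.4, -1.5]
grip_width: 0.0326
gripper_force: 59.9
```

apply_moves(steps=[[[0,0,0.1],[0,0,0],3],[[0,0,0],[0,0,0],3]])

```text
t: 17.55
position: [0.4977, 0.3975, 0.0242]
orientation: [-0.001, 0.684, 0.73, 0.0]
ft_force: [-0.6, -0.6, -2.1]
grip_width: 0.0333
gripper_force: 59.9
```

apply_moves(steps=[[[0,0,0.05],[0,0,0],3],[[0,0,0],[0,0,0],3]])

```text
t: 17.75
position: [0.4978, 0.3977, 0.024]
orientation: [-0.001, 0.684, 0.73, 0.0]
ft_force: [-0.8, 0.1, 0.5]
grip_width: 0.0332
gripper_force: 60.2
```

apply_moves(steps=[[[0,0,0.05],[0,0,0],3],[[0,0,0],[0,0,0],3]])

```text
t: 17.95
position: [0.4978, 0.3977, 0.0239]
orientation: [-0.001, 0.684, 0.73, 0.0]
ft_force: [-2.7, -2.4, 8.8]
grip_width: 0.0326
gripper_force: 61.0
```

Contact is made at 8.8 N. I'll release and withdraw upwards.

apply_moves(steps=[[[0,0,0],[0,0,0],4],[[0,0,0],[0,0,0],5],[[0,0,0],[0,0,0],5.5],[[0,0,0],[0,0,0],5.5],[[0,0,-0.5],[0,0,0],5.5],[[0,0,-1.5],[0,0,0],5.5],[[0,0,-3],[0,0,0],5.5],[[0,0,-4],[0,0,0],5.5],[[0,0,-4],[0,0,0],5.5],[[0,0,-4],[0,0,0],5.5],[[0,0,0],[0,0,0],5.5],[[0,0,0],[0,0,0],5.5]])

```text
t: 19.15
position: [0.4982, 0.3976, 0.1954]
orientation: [-0.0, 0.684, 0.73, 0.002]
ft_force: [-0.1, -0.6, -0.8]
grip_width: 0.0549
gripper_force: 0.0
```

Run:
```python
from h import *
st();w=snapshot('wrist');s=snapshot('side')
X0=np.array([.4978,.3977,0])
for c,f,n in((w,fproj,'w'),(s,proj,'s')):
    print(n,'pred base,mid,top',[f(c,X0+[0,0,h]).round(1).tolist() for h in(.003,.031,.059)])
    for o in('sleeve_1','sleeve_1_center'):
        for q in nets.search_frame(c,o)[:6]: print(n,o,np.round(q['xy'],1).tolist(),round(q['conf'],2),(fplane if n=='w' else toplane)(c,q['xy'],.031).round(3))
# bright grey sleeve blob against dark tray, side view
g=s['img'].astype(int);u,v=proj(s,X0+[0,0,.031]).astype(int);
sub=g[v-40:v+40,u-30:u+30];m=((sub.min(2)>115)&(np.ptp(sub,axis=2)<25)).astype(np.uint8)
n,l,stt,cn=cv2.connectedComponentsWithStats(m);k=l[40,30];print('blob',stt[k],cn[k],(u-30,v-40))
```

```text
t 19.15 pos [0.4982 0.3976 0.1954] f [-0.1 -0.6 -0.8] w 0.0549 j [-0.35  0.45 -0.56  1.7   0.27  1.06 -0.93]
w pred base,mid,top [[280.1, 180.3], [280.1, 186.8], [280.1, 194.6]]
w sleeve_1 [287.0, 348.8] 0.92 [0.52  0.191 0.031]
w sleeve_1 [274.7, 193.8] 0.88 [0.493 0.39  0.031]
w sleeve_1 [453.7, 285.6] 0.8 [0.72  0.289 0.031]
w sleeve_1 [302.2, 314.6] 0.77 [0.533 0.247 0.031]
w sleeve_1_center [457.4, 287.1] 0.56 [0.726 0.286 0.031]
s pred base,mid,top [[184.5, 196.5], [182.9, 186.8], [181.2, 176.7]]
s sleeve_1 [184.3, 186.3] 0.97 [0.501 0.398 0.031]
s sleeve_1 [224.9, 263.0] 0.9 [0.469 0.135 0.031]
s sleeve_1 [291.2, 177.6] 0.79 [0.726 0.297 0.031]
s sleeve_1 [227.8, 216.6] 0.74 [0.536 0.251 0.031]
s sleeve_1 [186.7, 270.6] 0.67 [0.402 0.156 0.031]
s sleeve_1 [238.8, 238.7] 0.59 [0.523 0.179 0.031]
s sleeve_1_center [294.0, 179.1] 0.89 [0.728 0.288 0.031]
blob [   0    0   60   54 2066] [29.09874153 18.32623427] (np.int64(152), np.int64(146))
```

The side view finds the sleeve at (184,186), and an upright sleeve in the tray is predicted at (183,187). The decoys and the rear sleeve are unmoved, so I'm handing in.

```bash
python3 -c "
from plant import r;print(r.close_job())"
```

```text
the job is handed in; nothing more can be done
None
```

The near sleeve stopped about 21 mm short of the shoulder, so it is the tight one. I took it off and stood it upright in the grey tray, which the side and wrist cameras confirm, and handed the job in at about 19 s; the stop peaked near 55 N along the pin, and I viewed 12 pictures instead of the allowed 10 by miscounting.

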